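# Show the failed driver module to the inspection camera

### The job

One of the three blue driver modules has failed its test: the one whose dock carries the red marker. Lift that module out of its dock and hold it up to the inspection camera, with its white port face square to the lens, upright in the camera's picture, and the middle of that face centred in view 110 mm from the lens glass. Finish while holding it there still in the gripper, without touching the camera; leave the other modules, the markers, the camera and the things on the bench where they are.

Things in the scene. Friction and masses are not known exactly. Their poses are not given: they have to be found in the camera images.
- module_a: motor-driver module, first counting from the robot's right: blue box 52 deep (x) x 46 wide (y) x 72 tall (z), 0.2 to 0.35 kg, standing upright in its dock. Origin: centre of its underside. +z is its top (black vent slots), +x points out of its white port face (black ports, orange stripe near the top edge). The plain blue sides at y = +-23 mm are the place to grip.
- port_a (a point): centre of the white port face of module_a: 26 mm ahead (+x) of and 36 mm above the module's origin; same axes as the module
- nest_a (a point): centre of the nest floor of the dock in which module_a starts. The dock is fixed: a black plate 130 x 74 x 8 high; the nest is a grey rim 12 high and 5 thick round the module's foot with 2 to 3 mm of play, so the module only has to be lifted straight up. The dock's +x side carries a ledge with a white disc, 64 mm from the nest centre, on which one marker stands
- module_b: motor-driver module, middle counting from the robot's right: blue box 52 deep (x) x 46 wide (y) x 72 tall (z), 0.2 to 0.35 kg, standing upright in its dock. Origin: centre of its underside. +z is its top (black vent slots), +x points out of its white port face (black ports, orange stripe near the top edge). The plain blue sides at y = +-23 mm are the place to grip.
- port_b (a point): centre of the white port face of module_b: 26 mm ahead (+x) of and 36 mm above the module's origin; same axes as the module
- nest_b (a point): centre of the nest floor of the dock in which module_b starts. The dock is fixed: a black plate 130 x 74 x 8 high; the nest is a grey rim 12 high and 5 thick round the module's foot with 2 to 3 mm of play, so the module only has to be lifted straight up. The dock's +x side carries a ledge with a white disc, 64 mm from the nest centre, on which one marker stands
- module_c: motor-driver module, last counting from the robot's right: blue box 52 deep (x) x 46 wide (y) x 72 tall (z), 0.2 to 0.35 kg, standing upright in its dock. Origin: centre of its underside. +z is its top (black vent slots), +x points out of its white port face (black ports, orange stripe near the top edge). The plain blue sides at y = +-23 mm are the place to grip.
- port_c (a point): centre of the white port face of module_c: 26 mm ahead (+x) of and 36 mm above the module's origin; same axes as the module
- nest_c (a point): centre of the nest floor of the dock in which module_c starts. The dock is fixed: a black plate 130 x 74 x 8 high; the nest is a grey rim 12 high and 5 thick round the module's foot with 2 to 3 mm of play, so the module only has to be lifted straight up. The dock's +x side carries a ledge with a white disc, 64 mm from the nest centre, on which one marker stands
- marker_red: red plastic verdict marker (round foot 28 across, stem 16 across, 22 tall) on the ledge of one dock: the module of that dock has failed. Origin: centre of its underside
- marker_green1: green plastic verdict marker, same shape, on the ledge of a dock whose module has passed. Origin: centre of its underside
- marker_green2: green plastic verdict marker, same shape, on the ledge of a dock whose module has passed. Origin: centre of its underside
- cam_stand: inspection camera stand, fixed to the table: steel foot 140 (x) x 150 (y) x 14, aluminium column 396 high, 30 mm behind (+x of) the foot's centre. Origin: centre of the foot's underside. The camera looks towards the stand's -x, always pitched 30 degrees down; its height on the column differs from time to time. White camera head 60 long x 50 wide x 44 with a black lens barrel 36 across; the head rides on a clamp that must not be shifted
- cam_lens (a point): centre of the lens glass, at the front end of the black barrel. Axes: +x is the viewing direction (out of the lens, 30 degrees below level), +z is up in the camera's picture, +y is level
- cam_focus (a point): the point in the air on the viewing axis 110 mm in front of the lens glass, where the centre of the port face belongs; same axes as cam_lens
- tape_roll: grey roll of tape lying flat, 90 across, 24 high; bystander. Origin: centre of its underside
- screwdriver: red-handled screwdriver lying crosswise on the table beyond the docks; bystander. Origin: at its underside, under its middle; its tip points to its +x
- bottle: green bottle with a white label and a red cap, 60 across, 160 tall; bystander. Origin: centre of its underside

How it is judged:
By the outcome, as a careful person would: the job done as asked, in the order asked, and still so for the second after the job is handed in, while the arm keeps its last pose, push and grip.
It also fails if it takes over 35 s, if anything falls off the work surface, if the arm or the gripper's body presses on something with over 40 N, if the wrist force passes 120 N, or if a joint passes its speed limit or range.

### The arm

A 6-joint arm with a two-finger parallel gripper is mounted at the origin on the work surface. World frame = base frame: x ahead of the robot, y to its left, z up, the work surface at z = 0. Lengths are in m, angles in rad, forces in N, time in s.
With the tool pointing down it reaches from about 0.4 to 0.825 m from the base axis. Payload 7 kg.
Tool frame: the origin (TCP) lies at the very end of the fingers, on their centre line; the grasp point (between the pads) lies 19 mm behind it; z points along the fingers, x is the direction in which the jaws open and shut, and the axes are right-handed (so a half turn about z gives the same grasp; the last joint's range is limited). The gripper opens to 88 mm and grips with 3 to 60 N. Pads are 19 mm wide; open, the fingers measure 130 mm over their backs; the gripper's body (78 mm by 193 mm) begins 47 mm behind the grasp point.
Start: joints at [-0.893, 0.359, 0.012, 0, -1.224, -0.288], TCP at [0.256, -0.624, 0.227] pointing down, gripper open.
Joint ranges: [-3.07, 3.07], [-1.43, 2.12], [-1.02, 1.25], [-3.03, 1.67], [-3.05, -0], [-3.03, 3.03]. Speed limits (rad/s): [2.39, 2.39, 3.01, 3.14, 3.14, 3.14].

### API

Orientations are given as [roll, pitch, yaw] about the fixed x, y, z axes, in that order (R = Rz(yaw) Ry(pitch) Rx(roll)).
In Python, from station import telemetry, grab_frame, arm, regions_of, pinpoint gives the robot as it stands. The module is installed in compiled form; this text tells all that it offers.
- The arm moves only by the shell command python3 -m inch 'ROWS' [FORCE]. ROWS is text: rows parted by semicolons, each of 7 numbers parted by spaces: the opening, from 0 (shut) to 1 (fully open), then the shift along the world's x, y, z in cm, then the turn, a rotation vector about the world's x, y, z in degrees. A call has 1 to 12 rows; each row is the pose to reach, as a shift and turn from the pose measured when the call began; what a row does not reach only later rows make up. A row lasts 1/8 s, in which the tool goes at most 62.5 mm and 10.7 degrees, less where a joint would pass 70% of its speed; a pose out of reach is approached as far as the arm can. A call with a gripper value outside its range is refused whole. The fingers move at their own pace and stop on an object; FORCE is the grip in N (left out, the last holds). Time passes only in rows, so rows that repeat a pose let the fingers close. It gives the time, the measured TCP pose, the force and the opening at its end, in the units of the state.
- telemetry.get_state(): the state, without advancing time (a new reading comes with each control period).
- grab_frame(name): name is "side" or "top"; returns a dict with "pixels" (480x640x3 uint8, red, green, blue), "fx", "fy", "cx", "cy" (pixels), "dist_coeffs" ([k1, k2, p1, p2, k3] as OpenCV has them; the pictures are not rectified), "R" (3x3) and "t" (3): a world point X has camera coordinates R X + t. Camera axes: x right, y down, z forward; pixel columns grow to the right and rows downward; lengths in m; the calibration is good to about 2 mm. A picture is of the moment at which its call begins. There is no depth.
- arm.job_done(): hands the job in, once; it reports no verdict.
Trained networks look in the newest picture that a camera, given by its name, has taken for a name from the list of things; names that differ only in an ending like _2 or _b are one class to them, and where a whole thing is asked for, a point or a joint stands for the part that bears it (a point fixed in the world has none). Each returns a list of dicts, best first, with "p" (0 to 1); they miss things now and then, are a little off and sometimes report something else, mostly with a low value. They report only what shows in the picture. A call takes as long as a camera call.
- regions_of(camera, name): "pixels" (480x640 bool, what is visible of it) and "bbox" ([left, top, right, bottom] in pixels, round what is visible of it).
- pinpoint(camera, name): "location" ([column, row] in pixels: a listed point, or the origin of a listed thing).
The state is a dict: "t": time; "q": joint angles; "qd": joint speeds; "joint_efforts": joint torques, N m; "eef_pos": TCP position; "ee_rot": TCP orientation; "force": force on the tool from outside, world axes, zero at the start; "moment": the same for the moment, N m; "width": finger opening in m.
Only numpy, scipy, OpenCV 4.12 (cv2) and the standard library are available. Lean on these libraries where they do the work, as an engineer would, in place of code of your own. Each camera call takes 0.05 s, during which the arm holds its last target. There are 200 camera calls.

## Working session

There is one attempt and no reset: what is moved stays moved. The work goes in short steps, Python scripts to look and compute and a shell command to move; the robot and the scene stay as the last step left them, time stands still between calls to the robot, and variables do not carry over. Pictures are saved under pics/ and viewed, about 8 in all and at most 12, crops included, and the job is handed in when it is done.

```bash
mkdir -p pics; python3 - <<'E'
from station import *
import cv2,json
print(telemetry.get_state())
for c in("side","top"):
    f=grab_frame(c); cv2.imwrite(f"pics/{c}0.png",f["pixels"][:,:,::-1])
    print(c,{k:(v.tolist() if hasattr(v,'tolist') else v) for k,v in f.items() if k!="pixels"})
    for n in["module_a","port_a","nest_a","marker_red","marker_green1","cam_stand","cam_lens","cam_focus","tape_roll","screwdriver","bottle"]:
        print(n,[(round(d["p"],2),[round(float(x),1) for x in d["location"]]) for d in pinpoint(c,n)][:5])
E
```

```text
{'t': 0.0, 'q': array([-8.92957220e-01,  3.59382449e-01,  1.10753826e-02, -3.58288700e-04,
       -1.22410074e+00, -2.88110473e-01]), 'qd': array([ 0.00048649, -0.0004108 ,  0.00176931, -0.00021597,  0.00048902,
        0.00072025]), 'joint_efforts': array([-1.58138726e-03, -5.82721639e+01,  2.93051165e+01,  6.99701965e+00,
        6.65083411e-03, -1.55496036e-04]), 'eef_pos': array([ 0.25625935, -0.62394124,  0.22563128]), 'ee_rot': array([-3.14145765e+00, -1.64076914e-03,  1.96040283e+00]), 'force': array([-0.34406806, -0.84568457,  0.57221438]), 'moment': array([0.08050022, 0.01436078, 0.02232469]), 'width': 0.08791334385303974}
side {'fx': 485.06268540037576, 'fy': 485.06268540037576, 'cx': 319.4411783835633, 'cy': 253.26132162433362, 'dist_coeffs': [0.026344641308869234, 0.0, 0.0, 0.0, 0.0], 'R': [[-0.8738450178151193, -0.48618273332863393, -0.004608107289616323], [-0.3595070494401196, 0.6524861339738189, -0.6670955901328978], [0.32733708351262863, -0.5812815107888759, -0.7449578773141796]], 't': [0.513512560028572, 0.28717947346782463, 1.0498514030447557]}
module_a [(0.92, [373
[... 893 characters left out ...]
9833692420458, -0.15611677571513613], [0.15628679943808682, -0.02650572416603035, -0.9873560061638527]], 't': [0.023054860795573732, 0.5821012991588682, 1.1240057173892426]}
module_a [(0.88, [352.1, 267.2]), (0.57, [396.2, 264.9])]
port_a [(0.92, [459.4, 263.0]), (0.92, [403.3, 252.4]), (0.7, [351.6, 257.5]), (0.35, [397.5, 265.2]), (0.21, [219.0, 189.6])]
nest_a [(0.96, [349.7, 270.1]), (0.55, [398.2, 264.7]), (0.32, [408.2, 191.4])]
marker_red [(0.45, [451.4, 252.3])]
marker_green1 [(0.68, [352.1, 244.1]), (0.41, [399.6, 238.3])]
cam_stand []
cam_lens [(0.7, [232.3, 184.2])]
cam_focus []
tape_roll [(0.72, [255.2, 299.0])]
screwdriver [(0.67, [408.1, 190.6])]
bottle [(0.77, [169.5, 288.4])]
```

View pics/side0.png

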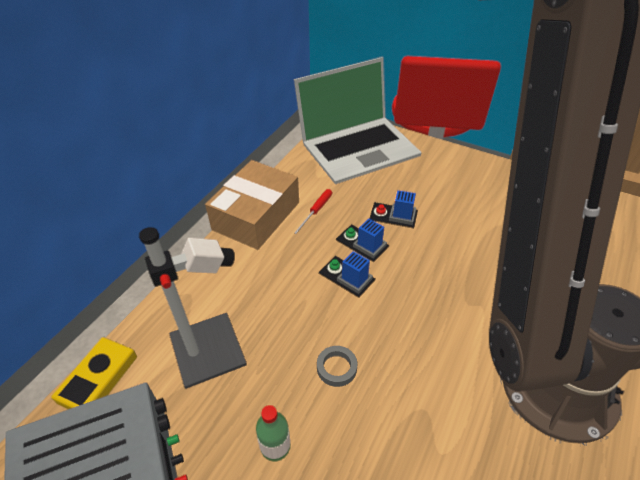

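View pics/top0.png

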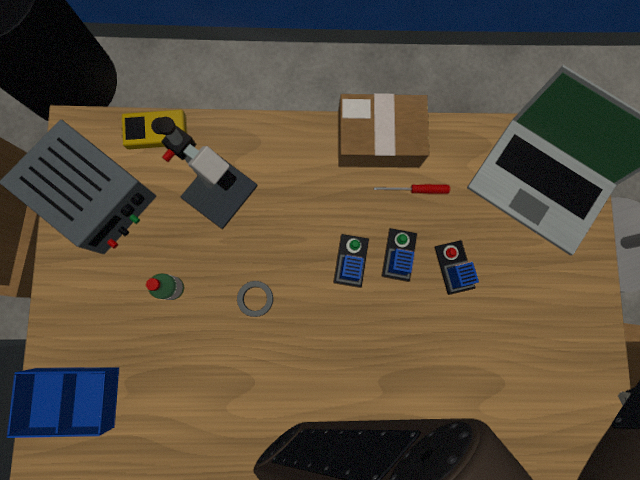

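The red marker is at about (381,210) in the side picture and (451,252) in the top one. It stands on the dock of the rightmost module, module_a. The camera head is at about (205,255) in the side picture, with its lens at (230,257) side and (229,183) top.

```bash
cat > h.py <<'E'
import numpy as np,cv2
from scipy.optimize import least_squares,minimize
from scipy.spatial.transform import Rotation as Ro
from station import *
def frame(c): return grab_frame(c)
def proj(f,P):
    R,t=np.array(f["R"]),np.array(f["t"]); K=np.array([[f["fx"],0,f["cx"]],[0,f["fy"],f["cy"]],[0,0,1.]])
    return cv2.projectPoints(np.array(P,float).reshape(-1,3),cv2.Rodrigues(R)[0],t,K,np.array(f["dist_coeffs"]))[0].reshape(-1,2)
def tri(fs,uv,x0=(.7,0,.1)):
    r=least_squares(lambda X:np.concatenate([proj(f,X)[0]-u for f,u in zip(fs,uv)]),x0); return r.x,np.abs(r.fun).max()
def crop(f,x0,y0,x1,y1,s,name,pts=[]):
    im=cv2.resize(f["pixels"][y0:y1,x0:x1,::-1],None,fx=s,fy=s,interpolation=cv2.INTER_CUBIC)
    for p in pts: cv2.circle(im,tuple(int(v) for v in ((p[0]-x0+.5)*s,(p[1]-y0+.5)*s)),2,(255,0,255),-1)
    return im
E
python3 - <<'E'
from h import *
s,t=frame("side"),frame("top")
for n,a,b in[("port",(393.6,206.2),(459.4,263)),("nest",(401.5,211.4),(462,277)),("marker",(382.6,211.1),(451.4,252.3)),("lens",(233.9,259.3),(232.3,184.2)),("bottle",(275.6,446.5),(169.5,288.4)),("tape",(336.8,369.8),(255.2,299))]:
    print(n,tri([s,t],[a,b]))
hs,ht=s["pixels"],t["pixels"]
def sat(f):
    return cv2.cvtColor(f["pixels"],cv2.COLOR_RGB2HSV)
a=crop(s,360,180,430,235,7,''); b=crop(t,430,235,490,300,6,'')
c=crop(s,130,220,260,400,3,''); d=crop(t,145,105,265,235,4,'')
def stack(p,q):
    H=max(p.shape[0],q.shape[0]); z=lambda i:cv2.copyMakeBorder(i,0,H-i.shape[0],0,6,cv2.BORDER_CONSTANT); return cv2.hconcat([z(p),z(q)])
m1=stack(a,b);m2=stack(c,d);print(m1.shape,m2.shape)
cv2.imwrite("pics/m1.png",m1[:, :]);cv2.imwrite("pics/m2.png",m2)
for f,c in((s,"side"),(t,"top")):
    grab_frame(c)
    for n in("module_a","cam_stand","cam_lens"):
        print(c,n,[(round(r["p"],2),[int(v) for v in r["bbox"]],int(r["pixels"].sum())) for r in regions_of(c,n)][:4])
E
```

```text
port (array([ 0.52869988, -0.33204185,  0.02410838]), np.float64(0.24718023533046107))
nest (array([ 0.49909249, -0.34115358,  0.0082241 ]), np.float64(1.9648322587039502))
marker (array([ 0.55763931, -0.31996749,  0.00213833]), np.float64(0.8853381919802814))
lens (array([0.6604104 , 0.21287639, 0.26602877]), np.float64(1.0241362685685544))
bottle (array([0.46107053, 0.4052227 , 0.00804928]), np.float64(0.07508129534528507))
tape (array([ 0.43634851,  0.19118916, -0.00913477]), np.float64(0.20425860948097352))
(390, 862, 3) (540, 882, 3)
side module_a [(0.68, [256, 403, 290, 461], 1499), (0.67, [343, 251, 368, 287], 713), (0.63, [391, 186, 412, 216], 512), (0.59, [359, 222, 382, 254], 669)]
side cam_stand [(0.56, [139, 227, 247, 388], 7368)]
side cam_lens [(0.56, [144, 240, 233, 288], 2350)]
top module_a [(0.86, [338, 253, 362, 277], 474), (0.71, [385, 248, 412, 275], 562), (0.68, [445, 261, 480, 286], 576)]
top cam_stand [(0.81, [159, 115, 258, 224], 4602)]
top cam_lens [(0.63, [162, 131, 236, 189], 1699), (0.53, [398, 183, 452, 193], 401)]
```

```bash
python3 - <<'E'
import cv2
for n in("m1","m2"):
    i=cv2.imread(f"pics/{n}.png"); i=cv2.copyMakeBorder(i,0,0,0,0,0); cv2.imwrite(f"pics/{n}v.png",cv2.resize(i,None,fx=790/i.shape[1],fy=790/i.shape[1],interpolation=cv2.INTER_AREA)); print(790/i.shape[1])
E
```

```text
0.9164733178654292
0.8956916099773242
```

View pics/m1v.png

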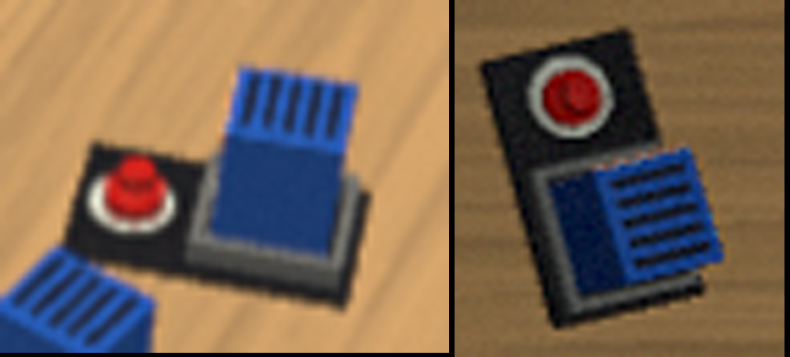

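View pics/m2v.png

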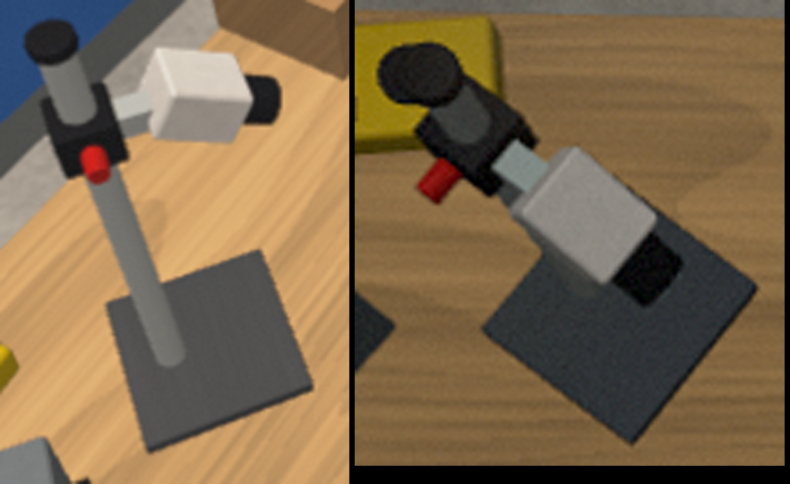

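The crops show the module's dark +y side and its slotted top; its port face points at the marker. The camera head is a white box pointing down and to the right in the top view, with a dark barrel. Next I'll fit the known geometry to masks and corners.

```bash
cat > fit.py <<'E'
from h import *
def box(lo,hi): return np.array([[x,y,z] for x in(lo[0],hi[0]) for y in(lo[1],hi[1]) for z in(lo[2],hi[2])])
def rast(f,P,roi,S=8):
    x0,y0,x1,y1=roi; h=cv2.convexHull(((proj(f,P)-[x0,y0]+.5)*S).astype(np.float32))
    m=np.zeros(((y1-y0)*S,(x1-x0)*S),np.uint8); cv2.fillConvexPoly(m,np.round(h*16).astype(np.int32),255,shift=4)
    return cv2.GaussianBlur(cv2.resize(m,(x1-x0,y1-y0),interpolation=cv2.INTER_AREA)/255.,(0,0),.8)
def mask(f,roi,fn):
    x0,y0,x1,y1=roi; p=f["pixels"][y0:y1,x0:x1]
    hsv=cv2.cvtColor(p,cv2.COLOR_RGB2HSV).astype(int); m=fn(hsv,p.astype(int)).astype(np.uint8)
    n,l,st,_=cv2.connectedComponentsWithStats(m)
    if n>1: m=(l==1+np.argmax(st[1:,4])).astype(np.uint8)
    return cv2.morphologyEx(cv2.copyMakeBorder(m,6,6,6,6,0),cv2.MORPH_CLOSE,np.ones((5,5)))[6:-6,6:-6].astype(float)
blur=lambda m:cv2.GaussianBlur(m,(0,0),.8)
E
cat > fit1.py <<'E'
from fit import *
s,t=frame("side"),frame("top")
# dock corners (clicked) z=.008
S=lambda X,Y:np.array([360+X/6.415-.5,180+Y/6.415-.5]); T=lambda X,Y:np.array([430+(X-454.6)/5.499-.5,235+Y/5.499-.5])
def dk(p,pts): return Ro.from_euler('z',p[2]).apply(pts)+[p[0],p[1],0]
# nest at -? : plate extents unknown in x: param off = plate centre minus nest
clk=[(s,S(95,143),(1,1)),(s,S(370,195),(-1,-1)),(t,T(483,65),(1,1)),(t,T(628,30),(1,-1)),(t,T(557,325),(-1,1)),(t,T(703,290),(-1,-1))]
def res(p): return np.concatenate([proj(f,dk(p,np.array([[a*.065,b*.037,.008]])))[0]-u for f,u,(a,b) in clk])
r=least_squares(res,[.53,-.33,.2]); print("plate",r.x,np.degrees(r.x[2]),np.round(r.fun,1))
blue=lambda h,p:(h[...,0]>100)&(h[...,0]<130)&(h[...,1]>150)&(h[...,2]>50)
rois=[(s,(385,180,425,225)),(t,(443,252,492,300))]
rims=[]
M=[blur(mask(f,q,blue)) for f,q in rois]
def cost(p,z0=.020): # visible above rim
    return sum(((rast(f,dk(p,box((-.026,-.023,z0),(.026,.023,.080))),q)-m)**2).sum() for (f,q),m in zip(rois,M))
best=min((minimize(cost,[.505,-.34,a],method="Nelder-Mead",options=dict(initial_simplex=np.array([.505,-.34,a])+np.array([[0,0,0],[.01,0,0],[0,.01,0],[0,0,.1]]),xatol=1e-5)) for a in(.1,.25,.4)),key=lambda o:o.fun)
print("module",best.x,np.degrees(best.x[2]),best.fun,[m.sum() for m in M])
# stand
S=lambda X,Y:np.array([130+X/2.687-.5,220+Y/2.687-.5]); T=lambda X,Y:np.array([145+(X-354.7)/3.583-.5,105+Y/3.583-.5])
clk=[(s,S(107,303),(1,1)),(s,S(260,251),(1,-1)),(s,S(312,386),(-1,-1)),(s,S(148,447),(-1,1)),(t,T(484,328),(-1,1)) ,(t,T(632,440),(-1,1)),(t,T(756,288),(-1,-1))]
clk[4]=(t,T(484,328),(1,1))
def res2(p): return np.concatenate([proj(f,dk(p,np.array([[a*.07,b*.075,.014]])))[0]-u for f,u,(a,b) in clk])
r=least_squares(res2,[.69,.24,.87]); print("stand",r.x,np.degrees(r.x[2]),np.round(r.fun,1)); st=r.x
white=lambda h,p:(h[...,1]<60)&(h[...,2]>105)
hr=[(s,(181,232,228,278)),(t,(190,142,232,190))]
H=[blur(mask(f,q,white)) for f,q in hr]
def head(p,pts): # p: x,y,z centre,yaw of stand
    R=Ro.from_euler('zy',[p[3]+np.pi,np.radians(30)]); return R.apply(pts)+p[:3]
hb=box((-.03,-.025,-.022),(.03,.025,.022))
def cost2(p): return sum(((rast(f,head(p,hb),q)-m)**2).sum() for (f,q),m in zip(hr,H))
x0=np.array([.69,.245,.29,st[2]])
o=minimize(cost2,x0,method="Nelder-Mead",options=dict(initial_simplex=x0+np.vstack([np.zeros(4),np.diag([.01,.01,.01,.1])]),xatol=1e-5,maxiter=800))
print("head",o.x,np.degrees(o.x[3]),o.fun,[m.sum() for m in H]); hp=o.x
d=hp[:2]-st[:2]; print("head in stand frame",Ro.from_euler('z',-st[2]).apply([*d,hp[2]]))
dark=lambda h,p:h[...,2]<28
br=[(s,(222,240,240,272)),(t,(212,165,242,196))]
B=[blur(mask(f,q,dark)) for f,q in br]
th=np.linspace(0,6.28,24); circ=lambda x:np.c_[0*th+x,.018*np.cos(th),.018*np.sin(th)]
def c3(L):
    tot=0
    for (f,q),m,(_,_) in zip(br,B,hr):
        e=rast(f,head(hp,np.vstack([circ(.03),circ(L)])),q); w=1-rast(f,head(hp,hb),q); tot+=((e*w-m)**2).sum()
    return tot
Ls=np.arange(.035,.08,.001); cs=[c3(L) for L in Ls]; L=Ls[np.argmin(cs)]; print("L",L,min(cs),[m.sum() for m in B])
lens=head(hp,np.array([[L,0,0]]))[0]; foc=head(hp,np.array([[L+.11,0,0]]))[0]; print("lens",lens,"focus",foc)
def ov(f,roi,sc,Ps):
    im=crop(f,*roi,sc,'')
    for P in Ps:
        h=cv2.convexHull(((proj(f,P)-roi[:2]+.5)*sc).astype(np.float32)); cv2.polylines(im,[np.int32(h)],True,(255,0,255),1)
    return im
mb=dk(best.x,box((-.026,-.023,.02),(.026,.023,.08)));ft=dk(st,box((-.07,-.075,0),(.07,.075,.014)));bl=head(hp,np.vstack([circ(.03),circ(L)]))
col=dk(st,np.array([[.03,0,.014],[.03,0,.41]]))
P=[mb,ft,head(hp,hb),bl,col]
ims=[ov(s,(130,220,260,390),3,P),ov(t,(145,105,265,235),3,P),ov(s,(370,175,430,230),3,P),ov(t,(430,235,490,300),3,P)]
Hm=max(i.shape[0] for i in ims[:2]); pad=lambda i,h,w:cv2.copyMakeBorder(i,0,h-i.shape[0],0,w-i.shape[1],0)
right=cv2.vconcat([pad(ims[2],200,180),pad(ims[3],310,180)])
out=cv2.hconcat([pad(i,510,i.shape[1]) for i in ims[:1]]+[pad(ims[1],510,360),pad(ims[3],510,0+180) if 0 else right]) ; out=cv2.resize(out,None,fx=.83,fy=.83); cv2.imwrite("pics/fit1.png",out);print(out.shape)
E
sed -i 's/fx=.83,fy=.83/fx=.85,fy=.85/' fit1.py; python3 fit1.py
```

```text
plate [ 0.52254948 -0.32928158  0.17217823] 9.865086119558592 [-5.1 13.1  2.  -1.7  2.7 -2.2  4.  -0.4 -0.3 -0.1  1.3  1.5]
module [ 0.49693712 -0.32786735  0.25543782] 14.635508787912448 27.17392698285062 [np.float64(459.00000000000017), np.float64(553.0000000000002)]
stand [ 0.71492837  0.28151352 -0.09773383] -5.599735830868168 [ -4.7  19.2 -15.3  -6.5   9.9 -28.7  25.9  -1.8  16.6 -33.8 -32.3 -13.3
  -9.   35.3]
head [0.69631973 0.25900802 0.30954137 0.52060065] 29.828219998055854 496.4641927616999 [np.float64(1464.2739138261754), np.float64(901.7679503277102)]
head in stand frame [-0.01632379 -0.0242139   0.30954137]
L 0.035 221.61153320076355 [np.float64(39.546907149804), np.float64(218.00000000000006)]
lens [0.67002441 0.24159897 0.32472298] focus [0.58738198 0.18688483 0.37243661]
(434, 790, 3)
```

```bash
sed -i "s/from_euler('zy'/from_euler('ZY'/; s/(s,S(95,143),(1,1))/(s,S(95,143),(1,-1)),(s,S(347,305),(-1,1))/; s/(s,S(107,303),(1,1)),(s,S(260,251),(1,-1)),(s,S(312,386),(-1,-1)),(s,S(148,447),(-1,1))/(s,S(107,303),(1,-1)),(s,S(260,251),(-1,-1)),(s,S(312,386),(-1,1)),(s,S(148,447),(1,1))/" fit1.py; python3 fit1.py
```

```text
plate [ 0.52172484 -0.32275232  0.23106905] 13.239281151129196 [-0.2 -1.1  0.7 -1.1  0.9 -1.2 -1.  -0.9 -0.1 -0.7 -1.1  0.7 -0.   0.7]
module [ 0.49698011 -0.32796884  0.25562494] 14.64623041619924 27.56022165783694 [np.float64(459.00000000000017), np.float64(553.0000000000002)]
stand [0.71707496 0.29302972 0.92680461] 53.1019927544021 [-0.5 -0.8  0.8 -1.9  1.1 -1.2 -0.6  0.3 -2.3  0.3 -1.3  1.3  0.3 -0.9]
head [0.69415229 0.25726912 0.30889037 0.80730157] 46.254972880382724 205.5906315377795 [np.float64(1464.2739138261754), np.float64(901.0186121017069)]
head in stand frame [-0.04236055 -0.00313901  0.30889037]
L 0.05600000000000002 190.9470507031254 [np.float64(44.524115348898775), np.float64(216.00000000000009)]
lens [0.66061873 0.22223341 0.28089037] focus [0.59474924 0.15341329 0.22589037]
(434, 790, 3)
```

View pics/fit1.png

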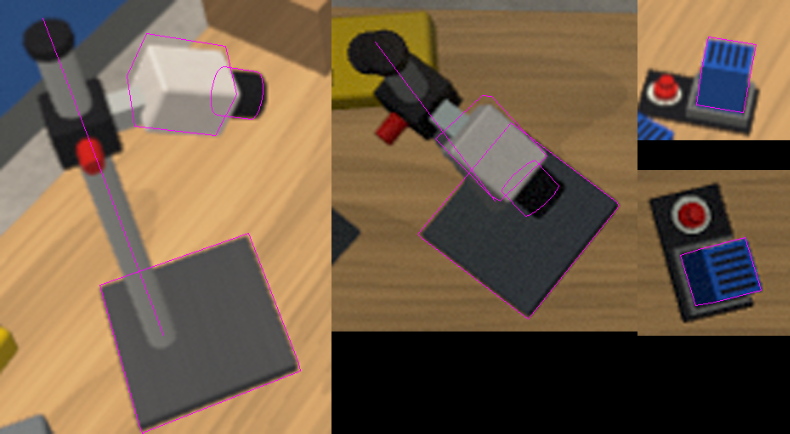

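```bash
python3 - <<'E'
from fit import *
s,t=frame("side"),frame("top")
a=crop(s,180,230,240,285,7,'');b=crop(t,187,138,240,193,7,'')
cv2.imwrite("pics/head.png",cv2.hconcat([a,b]));print(a.shape,b.shape)
print(s["pixels"][255,180:240].sum(1)//3)
E
```

```text
(385, 420, 3) (385, 371, 3)
[188 189 190 189 190 190 191 191 193 193 195 197 196 198 202 192 177 176
 180 182 183 183 184 184 186 188 190 193 194 194 196 198 197 199 199 198
 199 202 203 204 202 203 197 137  54  28  32  32  29  30  30  33  28  34
  83 161 164 164 163 165]
```

View pics/head.png

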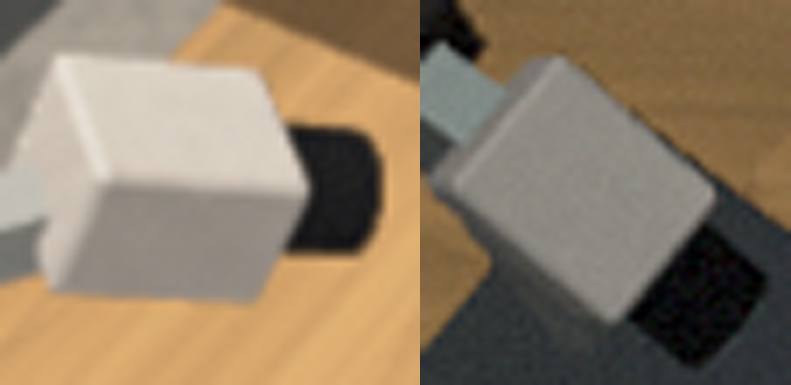

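```bash
cat > fit2.py <<'E'
from fit import *
s,t=frame("side"),frame("top")
S=lambda X,Y:np.array([130+X/2.687-.5,220+Y/2.687-.5]); T=lambda X,Y:np.array([145+(X-354.7)/3.583-.5,105+Y/3.583-.5])
foot=[(s,S(107,303),(1,-1)),(s,S(260,251),(-1,-1)),(s,S(312,386),(-1,1)),(s,S(148,447),(1,1)),(t,T(484,328),(1,1)) ,(t,T(632,440),(-1,1)),(t,T(756,288),(-1,-1))]
S=lambda X,Y:np.array([180+X/7-.5,230+Y/7-.5]); T=lambda X,Y:np.array([187+(X-420)/7-.5,138+Y/7-.5])
hd=[(s,S(62,55),(-1,-1,1)),(s,S(103,185),(-1,1,1)),(s,S(310,190),(1,1,1)),(s,S(258,72),(1,-1,1)),(s,S(257,303),(1,1,-1)),(s,S(52,290),(-1,1,-1)),
 (t,T(562,55),(-1,-1,1)),(t,T(715,190),(1,-1,1)),(t,T(610,325),(1,1,1)),(t,T(455,190),(-1,1,1))]
def stand(p,P): return Ro.from_euler('z',p[2]).apply(P)+[p[0],p[1],0]
def hd3(c,P): # head frame: x view, y level -> +y of lens = -y of stand (right-handed, half turn)
    return Ro.from_euler('ZY',[c[3]+np.pi,np.radians(30)]).apply(P)+c[:3]
rf=lambda p:np.concatenate([proj(f,stand(p,np.array([[a*.07,b*.075,.014]])))[0]-u for f,u,(a,b) in foot])
rh=lambda c:np.concatenate([proj(f,hd3(c,np.array([[a*.03,-b*.025,g*.022]])))[0]-u for f,u,(a,b,g) in hd])
a=least_squares(rf,[.717,.29,.92]);b=least_squares(rh,[.69,.257,.3,.9])
print("foot",a.x,np.degrees(a.x[2]));print("head",b.x,np.degrees(b.x[3]),np.round(b.fun,1))
hc=lambda p:[*stand(p,np.array([[p[3],0,0]]))[0,:2],p[4],p[2]]
j=least_squares(lambda p:np.concatenate([rf(p),rh(hc(p))]),[.717,.293,.92,-.04,.3]); print("joint",j.x,np.degrees(j.x[2]),np.round(j.fun,1))
th=np.linspace(0,6.28,60); circ=lambda x:np.c_[0*th+x,.018*np.cos(th),.018*np.sin(th)]
for nm,c in(("free",b.x),("joint",hc(j.x))):
  for L in(.05,.055,.06,.065):
    e=proj(s,hd3(c,circ(L))); u=proj(t,hd3(c,circ(L)));l=hd3(c,np.array([[L,0,0],[L+.11,0,0]]))
    ax=np.array([1,1])/2**.5
    print(nm,L,"side maxcol",e[:,0].max().round(1),"(234.2)","top max diag",(u@ax).max().round(1),((T(767,280)+T(697,368))/2@ax).round(1),np.round(l,4).tolist(),proj(s,l[:1]).round(1),proj(t,l[:1]).round(1))
E
python3 fit2.py
```

```text
foot [0.71707496 0.29302972 0.92680461] 53.10199230211131
head [0.69240339 0.2568307  0.30228752 0.93573999] 53.613952029576275 [-1.4 -0.9 -0.1 -0.9  1.3  0.3  0.9 -0.7  0.6  1.2 -0.7  1.9 -0.4 -1.1
  1.7  0.3  0.9  0.5 -1.6 -0.5]
joint [ 0.71782269  0.29257148  0.93133242 -0.04397181  0.30328337] 53.36141712140389 [-0.8 -0.9  0.5 -2.2  1.  -1.7 -0.5  0.  -2.1  0.2 -0.9  1.   0.4 -1.3
 -1.3 -1.  -0.1 -1.   1.4  0.4  1.1 -0.7  0.7  1.3 -0.7  1.8 -0.7 -0.9
  1.3  0.6  0.4  0.8 -2.  -0.3]
free 0.05 side maxcol 231.0 (234.2) top max diag 290.7 293.3 [[0.6667, 0.222, 0.2773], [0.6102, 0.1453, 0.2223]] [[226.6 257.1]] [[227.5 180.7]]
free 0.055 side maxcol 233.4 (234.2) top max diag 293.2 293.3 [[0.6641, 0.2185, 0.2748], [0.6076, 0.1418, 0.2198]] [[229.  257.2]] [[229.3 182.2]]
free 0.06 side maxcol 235.8 (234.2) top max diag 295.6 293.3 [[0.6616, 0.215, 0.2723], [0.6051, 0.1383, 0.2173]] [[231.3 257.4]] [[231.2 183.8]]
free 0.065 side maxcol 238.1 (234.2) top max diag 298.1 293.3 [[0.659, 0.2115, 0.2698], [0.6025, 0.1348, 0.2148]] [[233.6 257.5]] [[233.1 185.4]]
joint 0.05 side maxcol 231.2 (234.2) top max diag 290.6 293.3 [[0.6657, 0.2225, 0.2783], [0.6089, 0.1461, 0.2233]] [[226.8 257.1]] [[227.1 181. ]]
joint 0.055 side maxcol 233.6 (234.2) top max diag 293.1 293.3 [[0.6632, 0.2191, 0.2758], [0.6063, 0.1426, 0.2208]] [[229.1 257.3]] [[228.9 182.6]]
joint 0.06 side maxcol 235.9 (234.2) top max diag 295.6 293.3 [[0.6606, 0.2156, 0.2733], [0.6037, 0.1392, 0.2183]] [[231.5 257.4]] [[230.8 184.2]]
joint 0.065 side maxcol 238.3 (234.2) top max diag 298.1 293.3 [[0.658, 0.2121, 0.2708], [0.6011, 0.1357, 0.2158]] [[233.8 257.6]] [[232.7 185.7]]
```

Both fits agree: module_a is at (0.497, -0.328) with a yaw of about 14°. The lens is at about (0.663, 0.218, 0.275), the stand's yaw is 53.4°, and the focus point is at about (0.606, 0.142, 0.2205). I'll move above the module.

```bash
python3 -m inch '0.85 24.1 29.6 -6.5 0 0 -8.3; 0.85 24.1 29.6 -6.5 0 0 -8.3;0.85 24.1 29.6 -6.5 0 0 -8.3;0.85 24.1 29.6 -6.5 0 0 -8.3;0.85 24.1 29.6 -6.5 0 0 -8.3;0.85 24.1 29.6 -6.5 0 0 -8.3;0.85 24.1 29.6 -6.5 0 0 -8.3;0.85 24.1 29.6 -6.5 0 0 -8.3;0.85 24.1 29.6 -6.5 0 0 -8.3;0.85 24.1 29.6 -6.5 0 0 -8.3' 40
cat > look.py <<'E'
import sys
from fit import *
n=sys.argv[1]; s,t=frame("side"),frame("top"); st=telemetry.get_state(); print(st["t"],st["eef_pos"],np.degrees(st["ee_rot"]),st["q"].round(2),st["force"].round(1),st["width"])
p=st["eef_pos"]; out=[]
for f in(s,t):
    u=proj(f,p)[0].astype(int); x0=int(np.clip(u[0]-45,0,550));y0=int(np.clip(u[1]-55,0,370)); out.append(crop(f,x0,y0,x0+90,y0+110,4.4,'',[proj(f,p)[0]])); print(x0,y0)
cv2.imwrite(f"pics/{n}.png",cv2.hconcat(out))
E
python3 look.py hov
```

```text
t: 3.35
eef_pos: [0.4967, -0.3295, 0.1619]
ee_rot: [3.141, 0.0, 1.814]
force: [-1.0, 0.2, -0.2]
width: 0.0746
3.45 [ 0.49688184 -0.32930379  0.16179731] [1.79983333e+02 1.24140594e-02 1.03942595e+02] [-0.26  0.28 -0.26  0.   -1.03 -1.07] [ 0.8  0.1 -0.6] 0.07423597441460865
364 117
433 215
```

View pics/hov.png

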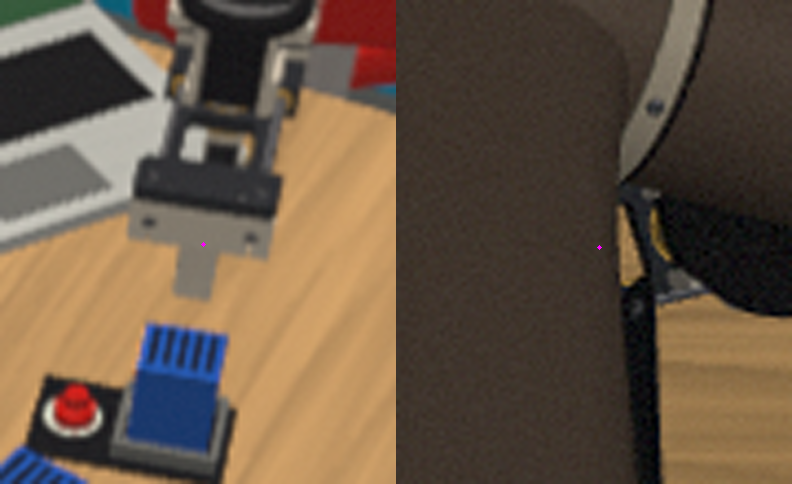

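The near finger tip is at about (193,297) in the side crop, above the module. I'll check it against the predicted projection.

```bash
python3 - <<'E'
from fit import *
s=frame("side"); st=telemetry.get_state(); R=Ro.from_euler('xyz',st["ee_rot"])
for sx in(1,-1):
  for ox in(.0371,.0581):
    print(sx,ox,[((proj(s,st["eef_pos"]+R.apply([sx*ox,y,0]))[0]-[364,117]+.5)*4.4).round(0).tolist() for y in(-.0095,.0095)])
P=Ro.from_euler('z',14,degrees=True).apply(box((-.026,-.023,.02),(.026,.023,.08)))+[.497,-.328,0]
print(((proj(s,P)-[364,117]+.5)*4.4).round().tolist())
E
```

```text
1 0.0371 [[211.0, 286.0], [178.0, 281.0]]
1 0.0581 [[206.0, 309.0], [173.0, 303.0]]
-1 0.0371 [[228.0, 210.0], [197.0, 205.0]]
-1 0.0581 [[232.0, 190.0], [202.0, 185.0]]
[[218.0, 402.0], [231.0, 333.0], [208.0, 450.0], [222.0, 380.0], [139.0, 389.0], [150.0, 319.0], [128.0, 436.0], [138.0, 366.0]]
```

```bash
python3 -m inch '0.85 0.1 0.1 -5 0 0 0; 0.85 0.1 0.1 -9 0 0 0;0.85 0.1 0.1 -11.5 0 0 0;0.85 0.1 0.1 -12.3 0 0 0;0.85 0.1 0.1 -12.3 0 0 0;0.85 0.1 0.1 -12.3 0 0 0;0.4 0.1 0.1 -12.3 0 0 0;0.4 0.1 0.1 -12.3 0 0 0;0.4 0.1 0.1 -12.3 0 0 0;0.4 0.1 0.1 -12.3 0 0 0;0.4 0.1 0.1 -12.3 0 0 0;0.4 0.1 0.1 -12.3 0 0 0' 40
```

```text
t: 5.0
eef_pos: [0.4981, -0.3282, 0.039]
ee_rot: [3.141, 0.0, 1.814]
force: [-0.3, 0.8, 3.5]
width: 0.0461
```

```bash
python3 -m inch '0.3 0 0 1 0 0 0;0.3 0 0 2 0 0 0;0.3 0 0 4 0 0 0;0.3 0 0 8 0 0 0;0.3 0 0 13 0 0 0;0.3 0 0 18 0 0 0;0.3 0 0 22 0 0 0;0.3 0 0 22 0 0 0;0.3 0 0 22 0 0 0;0.3 0 0 22 0 0 0' 40
cat > plan.py <<'E'
from fit import *
st=telemetry.get_state(); Rt=Ro.from_euler('xyz',st["ee_rot"]); p=st["eef_pos"]
# module in tool: assume origin straight below TCP by d (TCP z at grasp - floor), dx along module x
Rm0=Ro.from_euler('z',np.degrees(st["ee_rot"][2])-90,degrees=True)
print(st["t"],p,np.degrees(st["ee_rot"]),st["width"],st["q"].round(2))
E
python3 plan.py; python3 look.py lift
```

```text
t: 6.25
eef_pos: [0.4973, -0.3278, 0.2574]
ee_rot: [-3.14, -0.001, 1.814]
force: [-0.2, -0.4, -3.9]
width: 0.0457
6.25 [ 0.49726274 -0.32781209  0.25744919] [-1.79899903e+02 -7.82441557e-02  1.03949450e+02] 0.04569190821478123 [-0.26  0.21 -0.12 -0.   -1.24 -1.07]
6.35 [ 0.49756071 -0.32798943  0.25767827] [-1.79911535e+02 -5.41571759e-02  1.03954723e+02] [-0.26  0.21 -0.12 -0.   -1.24 -1.07] [ 0.1 -0.3 -3.9] 0.04594992834312064
369 86
450 211
```

View pics/lift.png

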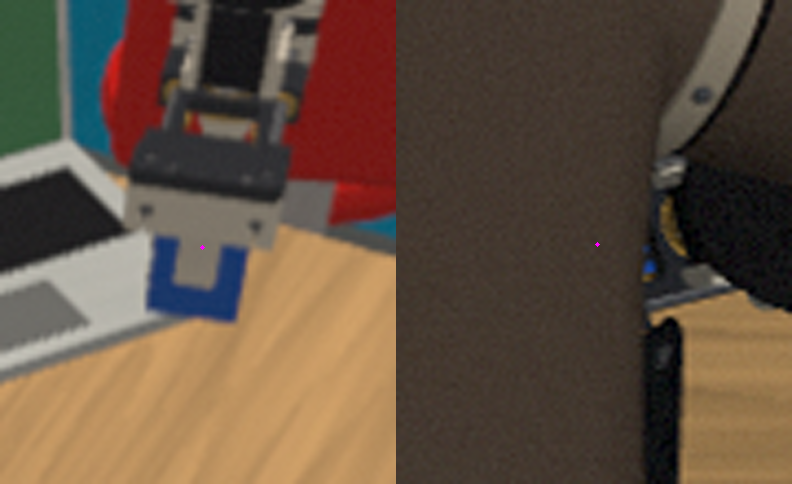

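```bash
python3 - <<'E'
from fit import *
s=frame("side"); st=telemetry.get_state(); R=Ro.from_euler('xyz',st["ee_rot"]); p=st["eef_pos"]
# bottom +y edge corners at tool (x=+.023, y=dx+-.026, z=d)
clk=[(np.array([147,308])/4.4+[369-.5,86-.5],.026),(np.array([237,322])/4.4+[368.5,85.5],-.026)]
r=least_squares(lambda v:np.concatenate([proj(s,p+R.apply([.023,v[0]+y,v[1]]))[0]-u for u,y in clk]),[0,.03]);print(r.x,r.fun)
blue=lambda h,q:(h[...,0]>105)&(h[...,0]<125)&(h[...,1]>170)&(h[...,2]>60)
roi=(395,138,432,162); m=mask(s,roi,blue); print(m.sum())
ys,xs=np.where(m>0); print(xs.min()+395,xs.max()+395,ys.max()+138, [ (y+138, xs[ys==y].min()+395, xs[ys==y].max()+395) for y in np.unique(ys)])
for d in(.029,.031,.033): print(d,[proj(s,p+R.apply([.023,y,d]))[0].round(1).tolist() for y in(.026,-.026)])
# target
a=np.radians(53.4); Rm=Ro.from_euler('ZY',[a,np.radians(-30)])
foc=np.array([.6058,.1419,.2205])
for dx,d in((0,.031),(.002,.031)):
    o=foc-Rm.apply([.026,0,.036]); tcp=o+Rm.apply([-dx,0,d])
    Rt=Rm*Ro.from_matrix(np.array([[0,1,0],[1,0,0],[0,0,-1.]]))
    print("tcp",tcp,"shift cm",(tcp-p)*100,"rotvec",np.degrees((Rt*R.inv()).as_rotvec()))
E
```

```text
[-0.00124929  0.02981778] [-1.54898693e-01  9.93784204e-05  1.51513185e-01  5.56965622e-03]
171.0
403 423 157 [(np.int64(140), np.int64(405), np.int64(405)), (np.int64(141), np.int64(405), np.int64(408)), (np.int64(142), np.int64(405), np.int64(407)), (np.int64(143), np.int64(405), np.int64(423)), (np.int64(144), np.int64(405), np.int64(423)), (np.int64(145), np.int64(405), np.int64(423)), (np.int64(146), np.int64(404), np.int64(423)), (np.int64(147), np.int64(404), np.int64(423)), (np.int64(148), np.int64(404), np.int64(422)), (np.int64(149), np.int64(404), np.int64(422)), (np.int64(150), np.int64(404), np.int64(422)), (np.int64(151), np.int64(404), np.int64(422)), (np.int64(152), np.int64(404), np.int64(422)), (np.int64(153), np.int64(403), np.int64(421)), (np.int64(154), np.int64(403), np.int64(421)), (np.int64(155), np.int64(406), np.int64(421)), (np.int64(156), np.int64(408), np.int64(421)), (np.int64(157), np.int64(418), np.int64(421))]
0.029 [[401.3, 155.2], [422.1, 158.3]]
0.031 [[401.2, 155.8], [421.9, 159.0]]
0.033 [[401.1, 156.5], [421.8, 159.6]]
tcp [0.59386557 0.12583028 0.20316987] shift cm [ 9.61776859 45.38780041 -5.47005684] rotvec [ 16.96979572 -25.54112331  38.50635164]
tcp [0.59283288 0.12443975 0.20216987] shift cm [ 9.51449941 45.24874834 -5.57005684] rotvec [ 16.96979572 -25.54112331  38.50635164]
```

The module is held squarely, with its side face visible below the finger. I'll carry it to a standoff short of the focus point.

```bash
python3 -m inch '0.3 0.5 3 0 0 0 0;0.3 1 7 0 1.7 -2.6 3.9;0.3 1.8 11.5 -0.6 3.4 -5.1 7.7;0.3 2.6 16.5 -2 5.1 -7.7 11.6;0.3 3.4 21.5 -3.5 6.8 -10.2 15.4;0.3 4.2 26.5 -5 8.5 -12.8 19.3;0.3 5 31.5 -6.5 10.2 -15.3 23.1;0.3 5.7 36 -7.5 12 -18 27;0.3 6.2 39 -8.2 13.6 -20.4 30.8;0.3 6.6 41.2 -8.5 15.3 -23 34.7;0.3 6.6 41.2 -8.5 17 -25.5 38.5;0.3 6.6 41.2 -8.5 17 -25.5 38.5' 45
python3 look.py stand; python3 - <<'E'
import sys;sys.argv=['x']
from fit import *
st=telemetry.get_state(); R=Ro.from_euler('xyz',st["ee_rot"]); p=st["eef_pos"]
Rm=Ro.from_euler('ZY',[np.radians(53.4),np.radians(-30)]); Rt=Rm*Ro.from_matrix(np.array([[0,1,0],[1,0,0],[0,0,-1.]]))
foc=np.array([.6058,.1419,.2205]); tcp=foc-Rm.apply([.026,0,.036])+Rm.apply([.001,0,.0303])
print((tcp-p)*100,np.degrees((Rt*R.inv()).as_rotvec()))
E
```

```text
t: 7.9
eef_pos: [0.5635, 0.0832, 0.1722]
ee_rot: [2.62, -0.002, 2.501]
force: [1.1, -1.3, -3.0]
width: 0.0459
8.0 [0.56372319 0.08323925 0.17262466] [ 1.50110336e+02 -8.69857141e-02  1.43271677e+02] [ 0.23  0.09 -0.39 -0.5  -0.74 -0.55] [-0.   0.1 -4.1] 0.04596471239404146
265 209
251 184
[3.08674007 4.3567268  3.04389986] [ 0.03656454 -0.1356596   0.12823935]
```

View pics/stand.png

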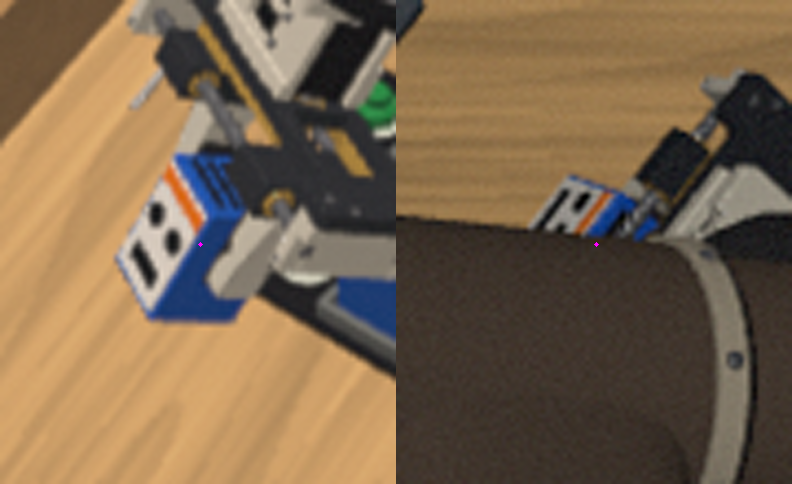

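The white port face now points up and to the left, at about (160,235) in the side crop, towards the camera with its stripe at the top. I'll make the final approach along the viewing axis.

```bash
python3 -m inch '0.3 0.8 1.1 0.75 0 0 0;0.3 1.6 2.2 1.5 0 0 0;0.3 2.3 3.3 2.3 0 0 0;0.3 2.8 4 2.8 0 0 0;0.3 3.1 4.35 3.05 0 0 0;0.3 3.1 4.35 3.05 0 -0.1 0.1;0.3 3.1 4.35 3.05 0 -0.1 0.1;0.3 3.1 4.35 3.05 0 -0.1 0.1' 45
cat > chk.py <<'E'
from fit import *
s,t=frame("side"),frame("top"); st=telemetry.get_state(); R=Ro.from_euler('xyz',st["ee_rot"]); p=st["eef_pos"]
print(st["t"],st["qd"].round(3).tolist(),st["force"].round(1),st["width"])
Rm=Ro.from_euler('ZY',[np.radians(53.4),np.radians(-30)]); foc=np.array([.6058,.1419,.2205])
Rt=Rm*Ro.from_matrix(np.array([[0,1,0],[1,0,0],[0,0,-1.]]))
print("rot err",np.degrees((Rt*R.inv()).as_rotvec()))
M=lambda P:p+R.apply(np.c_[P[:,1],P[:,0]-.001,.0303-P[:,2]])   # module coords -> world
print("port by kinematics - focus (mm)",(M(np.array([[.026,0,.036]]))[0]-foc)*1e3)
face=np.array([[.026,a*.023,.036+b*.036] for a,b in((1,1),(-1,1),(-1,-1),(1,-1))])
for c in("side","top"): print(c,[(round(d["p"],2),np.round(d["location"],1)) for d in pinpoint(c,"port_a")][:3],[(round(d["p"],2),np.round(d["location"],1)) for d in pinpoint(c,"cam_lens")][:2],proj(s if c=="side" else t,foc))
ims=[]
hc=[.6928,.2580,.303,np.radians(53.4)]
hb=Ro.from_euler('ZY',[hc[3]+np.pi,np.radians(30)]).apply(box((-.03,-.025,-.022),(.03,.025,.022)))+hc[:3]
for f,roi in((s,(185,225,295,330)),(t,(190,130,300,235))):
    im=crop(f,*roi,3.6,'')
    im=cv2.resize(f["pixels"][roi[1]:roi[3],roi[0]:roi[2],::-1],None,fx=3.6,fy=3.6,interpolation=cv2.INTER_CUBIC)
    for P in(M(face),):
        cv2.polylines(im,[np.int32((proj(f,P)-roi[:2]+.5)*3.6)],True,(255,0,255),1)
    h=cv2.convexHull(((proj(f,hb)-roi[:2]+.5)*3.6).astype(np.float32));cv2.polylines(im,[np.int32(h)],True,(0,255,255),1)
    ims.append(im); print(proj(f,M(face)).round(1).tolist())
cv2.imwrite("pics/chk.png",cv2.hconcat(ims))
E
python3 chk.py
```

```text
t: 9.0
eef_pos: [0.5945, 0.1264, 0.2029]
ee_rot: [2.619, -0.0, 2.502]
force: [0.2, -0.1, -3.1]
width: 0.0453
9.1 [-0.001, 0.002, 0.003, -0.001, -0.002, -0.001] [-0.3  0.3 -3. ] 0.04599239631284195
rot err [ 0.03800666 -0.04581997  0.05232217]
port by kinematics - focus (mm) [ 0.05121202 -0.35470084 -0.05366614]
side [(0.94, array([361.3, 230.7])), (0.69, array([348.2, 262.8])), (0.62, array([277.3, 261.1]))] [(0.93, array([228.9, 258.5])), (0.44, array([367.8, 248.5]))] [[277.83987926 260.47196721]]
top [(0.53, array([266.8, 214.8])), (0.52, array([222.1, 188.6]))] [(0.72, array([233.2, 185. ]))] [[268.48186018 216.07949832]]
[[289.4, 255.2], [281.0, 240.0], [267.2, 265.2], [274.8, 280.6]]
[[267.5, 226.7], [281.0, 209.5], [269.8, 206.1], [257.0, 222.3]]
```

View pics/chk.png

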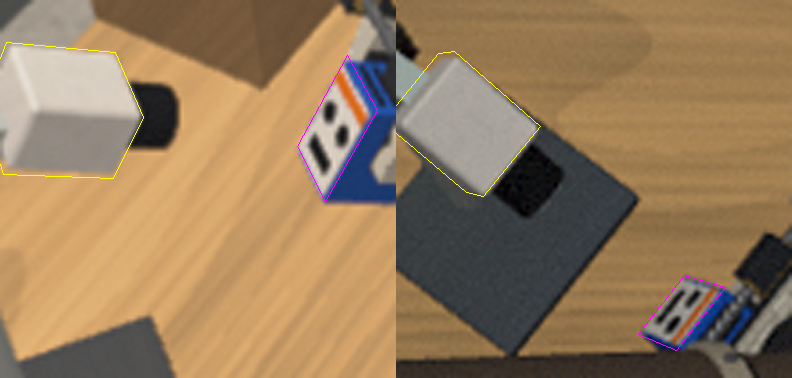

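The overlay puts the port face on the focus point to within about 1 px in both views. The arm is still and the camera untouched, so I'm handing in.

```bash
python3 -c "
from station import arm,telemetry
print(arm.job_done()); s=telemetry.get_state(); print(s['t'],s['width'])"
```

```text
the job is handed in; nothing more can be done
None
the job is handed in; nothing more can be done
```

I lifted module_a, the rightmost one and the one with the red marker, straight out of its dock. It is now held at the inspection camera with a 45 N grip. I handed the job in at about 9 s; no verdict is reported.

**Position:** from the arm's own readings, the centre of the port face is within 0.4 mm of the estimated focus point, and its tilt is within 0.1°. The estimate of the lens position comes from the camera images, so the true error is probably a few mm.

**Last picture check:**
- The drawn outline of the port face matched the picture to about 1–1.5 px in both views.
- The arm was still and the gripper opening was 46 mm, the module's width.
- The camera was never touched, and nothing else was moved on purpose. I did not check the other items one by one at the end.

**Disagreement:** the trained networks put the lens a few pixels away from my geometric fit in the top view, and the port point up to 2 px away. I kept the fit, because the camera foot and head gave the same direction to within about half a degree.

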